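# Refit the burnisher's hood guard and hold it for the pin

## Robot

A 7-joint arm with a two-finger parallel gripper is mounted at the origin on the work surface. World frame = base frame: x ahead of the robot, y to its left, z up, the work surface at z = 0. Lengths are in m, angles in rad, forces in N, time in s.
With the tool pointing down it reaches from about 0.4 to 0.875 m from the base axis. Payload 19.3 kg.
Tool frame: the origin (TCP) lies midway between the tips of the shut fingers; the grasp point (between the pads) lies 19 mm behind it; z points along the fingers, y is the line along which they close (so a half turn about z gives the same grasp; the last joint's range is limited). The gripper opens to 85 mm and grips with 20 to 120 N. Pads are 22 mm wide; open, the fingers measure 114 mm over their backs; the gripper's body (76 mm by 85 mm) begins 54 mm behind the grasp point. The pads swing forward as they close: fully open they stand 13 mm farther back than shut.
Start: joints at [1.277, 0.521, -0.036, 1.599, 0.021, 1.021, -0.113], TCP at [0.139, -0.609, 0.231] pointing down, gripper open.
Joint ranges: [-2.91, 2.91], [-0.3, 2.13], [-1.5, 1.42], [0.17, 2.43], [-1.26, 4.41], [0.16, 1.93], [-2.52, 2.52]. Speed limits (rad/s): [1.89, 1.89, 2.39, 2.39, 3.01, 3.01, 3.01].

## Interface

Orientations are given as [roll, pitch, yaw] about the fixed x, y, z axes, in that order (R = Rz(yaw) Ry(pitch) Rx(roll)).
In Python, from workcell import * gives the robot as it stands. The module is installed in compiled form; this text tells all that it offers.
- The arm moves only by the tool play_rows, never from a script. Its argument "deltas" is a list of rows, each a list of 7 numbers: the shift along the tool's x, y, z in units of 500 mm (1.0 is 500 mm), then the turn, a rotation vector about the tool's x, y, z in units of 120 degrees (1.0 is 120 degrees), then the closure, from 0 (fully open) to 1 (shut). A call has 1 to 10 rows; each row is the pose to reach, as a shift and turn from the pose commanded when the call began, along the tool's axes at that moment; what a row does not reach only later rows make up. A row lasts 1/10 s, in which the tool goes at most 50 mm and 8.59 degrees, less where a joint would pass 70% of its speed; a pose out of reach is approached as far as the arm can. A call with a number of a shift or a turn outside -1 to 1 is refused whole. A call with a gripper value outside its range is refused whole. The fingers move at their own pace and stop on an object; "newtons" is the grip in N (left out, the last holds). Time passes only in rows, so rows that repeat a pose let the fingers close. It gives the time, the measured TCP pose, the force, the opening and the grip force at its end, in the units of the state.
- observe(): the state, without advancing time (a new reading comes with each control period).
- grab_frame(name): name is "scene" or "side" or "wrist"; returns the picture (384x512x3 uint8, red, green, blue); there is no depth.
- get_calibration(name): a dict with "fovy" (degrees; the focal length in pixels is half the picture's height over the tangent of half this angle, whatever the lens; pixels are square), "cx", "cy" (the principal point, pixels), "k1" (the pictures are not rectified: a ray, as slopes to the right and down, at radius r is drawn at 1 + k1 r^2 times it, then the intrinsics apply), "xyz" and "rotation" of the camera in the world. Camera axes: x right, y down, z forward; pixel columns grow to the right and rows downward; lengths in m; the calibration is good to about 2 mm. A picture is of the moment at which its call begins: read the wrist's pose just before it. get_calibration takes no time and is no camera call; for the wrist camera it gives the pose at the moment of the call.
- job_done(): hands the job in; it is judged then, once.
The state is a dict: "clock": time; "qpos": joint angles; "qd": joint speeds; "joint_efforts": joint torques, N m; "position": TCP position; "tool_rot": TCP orientation; "force": force on the tool from outside, world axes, zero at the start; "moment": the same for the moment, N m; "grip_width": finger opening in m; "finger_force": force on a finger pad.
Only numpy, scipy, OpenCV 4.12 (cv2) and the standard library are available. Lean on these libraries where they do the work, as an engineer would, in place of code of your own. Each camera call takes 0.05 s, during which the arm holds its last target. There are 200 camera calls.

## Task

First turn the speed dial on top of the edge burnisher back to the long mark on its scale, so that the motor is stopped. Then pick up the loose hood guard and set it upright on the machine's hinge, in its open position with the cheeks facing forwards, so that its two knuckles sit between the three on the jamb block and all the knuckle holes line up for the pin; finish while still holding it there in the gripper, without forcing it down. Leave the hinge pin, jar, thread spool and awl where they are.

Things in the scene. Friction and masses are not known exactly. Their poses are not given: they have to be found in the camera images.
- burnisher: Edge burnishing machine, fixed: grey steel housing 200 x 180 mm (x -110 to 90), top 105 mm up. Origin under it on the bench, x out of its front, y to its left, z up. A 44 mm thick grooved wooden head sticks out of the front, 78 mm up, to x = 194. The dial is on the housing's top, at x = -45. On its front top edge lies the steel jamb block (x 40 to 90, 132 mm wide, flat top 135 mm up).
- hinge_mid (a point): Middle of the fixed hinge's axis (along y), 8 mm above the jamb block's top. Three fixed steel knuckles, 16 mm outside diameter, 22 mm long, at y = -48, 0, 48 mm from here. The two gaps between them, at y = -24 and 24, are 26 mm wide: 3 mm of play each side of the hood's knuckles. Axes as the machine's. Bores are 9 mm and the pin 6 mm: about 2 mm of misalignment passes.
- fixed_left (a point): Point on the fixed hinge's axis 34 mm to the left (y) of hinge_mid, in the left gap, where hood_left belongs. A hood knuckle that rests on the jamb block's flat top in the gap is at the right height; the fixed leaf, a 4 mm plate lying on the block, ends 0.4 mm behind it, so a knuckle set down and pushed lightly back against that edge is lined up. Axes as the machine's.
- fixed_right (a point): The same point 34 mm to the right (-y) of hinge_mid, in the right gap, where hood_right belongs. Axes as the machine's.
- dial (a joint): Angle of the speed dial (rad). 0 = its white pointer line is at the long white mark of the scale, which lies to the rear (-x of the machine); positive = clockwise from above. Range -2.1 to 2.1; no spring, stays where left (friction 0.03 N m). Short marks every 20 degrees. Within 0.13 rad of the mark the motor is stopped.
- dial_grip (a point): On the dial's upright axis, at the height to grip, 29 mm above the housing's top. The grey dial is a disc 44 mm across and 8 mm high with an upright bar on it to pinch: 14 mm thick, 42 mm long, its top 11 mm above this point. The axes turn with the dial: x along the bar (pointer at the -x end), y across it, z up.
- hood: Loose hood guard, 0.3 kg, standing on the bench hinge edge down, as it will stand on the machine: upright aluminium sheet 150 mm wide, 3 mm thick, at x = 0, with a 107 mm high cheek at each side running forwards to x = 60. Origin at the underside between the knuckles; z up, x to where the cheeks point. When fitted its axes point as the machine's.
- hood_grip (a point): Centre of the hood's wooden grip rail, on the top edge of the sheet, 112 mm above the hood's underside, straight above its hinge axis: 14 mm thick (x), 100 mm long (y), 24 mm high (top 12 mm above this point). Axes as the hood's.
- hood_left (a point): Hole at the outer end of the hood's left knuckle, 34 mm to the left (y) of the hood's middle, 8 mm above its underside. The two steel knuckles, 16 mm outside diameter and 20 mm long, are centred 24 mm left and right of the middle, below the sheet, whose lower edge clears the axis by 10 mm. Axes as the hood's.
- hood_right (a point): The same hole at the outer end of the hood's right knuckle, 34 mm to the right (-y) of the hood's middle. Axes as the hood's.
- hinge_pin: Bystander: the bent steel hinge pin, 6 mm thick and 130 mm long, lying on the bench. Origin at the middle of its length, on the bench.
- jar: Bystander: a jar of edge dressing, 60 mm in diameter, 62 mm high. Origin at its underside.
- spool: Bystander: a standing wooden thread spool, 48 mm in diameter, 60 mm high. Origin at its underside.
- awl: Bystander: an awl with a wooden handle, 150 mm long, lying on the bench. Origin at its underside.
There are look-alikes about, which are no part of the job. There is more than one size of the hood; the job needs the smaller.

How it is judged:
On the way, in this order (a step that is already met when the one before it is completed fails the run):
1. the dial stands at the long mark while the hood still stands on the bench (value of joint dial between -0.13 and 0.13 rad and height (world z) of hood_grip below 0.13 m), for 0.3 s.
2. the hood is lifted clear of the bench (height (world z) of hood_grip above 0.16 m), for 0.1 s.
At the end, for the whole second after the job is handed in: Dial within 0.13 rad of the long mark; both ends of the hood's knuckle axis within 2.1 mm of the fixed axis forwards and in height, 4 mm along it; hood upright within 8 degrees, still, gripped by the fingers with over 2 N and pressing on the machine with under 20 N (value of joint dial between -0.13 and 0.13 rad and x of hood_left in the frame of fixed_left between -0.0021 and 0.0021 m and z of hood_left in the frame of fixed_left between -0.0021 and 0.0021 m and y of hood_left in the frame of fixed_left between -0.004 and 0.004 m and x of hood_right in the frame of fixed_right between -0.0021 and 0.0021 m and z of hood_right in the frame of fixed_right between -0.0021 and 0.0021 m and y of hood_right in the frame of fixed_right between -0.004 and 0.004 m and angle between hood's own z axis and vertical below 0.14 rad and contact force between the fingers and hood above 2 N and contact force between hood and burnisher below 20 N and linear speed of hood below 0.03 m/s); the arm keeps its last pose, push and grip.
It fails at once if the steel hinge pin is moved more than 25 mm (distance of hinge_pin from where it was at the start of the episode above 0.025 m).
It fails at once if the jar is moved more than 25 mm (distance of jar from where it was at the start of the episode above 0.025 m).
It fails at once if the thread spool is moved more than 25 mm (distance of spool from where it was at the start of the episode above 0.025 m).
It fails at once if the awl is moved more than 25 mm (distance of awl from where it was at the start of the episode above 0.025 m).
It also fails if it takes over 53 s, if anything falls off the work surface, if the arm or the gripper's body presses on something with over 40 N, if the wrist force passes 120 N, or if a joint passes its speed limit or range.

## Working session

There is one attempt and no reset: what is moved stays moved. The work goes in short steps, Python scripts to look and compute and a tool call to move; the robot and the scene stay as the last step left them, time stands still between calls to the robot, and variables do not carry over. Pictures are saved under pics/ and viewed, at most 10 in all, crops included, and the job is handed in when it is done.

Besides the shell and the picture viewer there is one more tool, called as name(argument=value, ...), one argument or row to a line, values as JSON. play_rows: Moves the arm, as the interface text tells. Its arguments: {"type":"object","properties":{"deltas":{"type":"array"},"newtons":{"type":"number"}},"required":["deltas"]}

```bash
mkdir -p pics; cat > h.py <<'E'
from workcell import *
import numpy as np, cv2
from scipy.spatial.transform import Rotation as R
def cal(n):
    c=get_calibration(n); f=192/np.tan(np.radians(c["fovy"])/2)
    return c,f
def Rc(c):
    r=np.array(c["rotation"]); return r if r.shape==(3,3) else R.from_euler('xyz',r).as_matrix()
def ray(n,u,v,c=None):
    c=c or get_calibration(n); f=192/np.tan(np.radians(c["fovy"])/2)
    d=np.array([(u-c["cx"])/f,(v-c["cy"])/f]); s=d.copy()
    for _ in range(30): s=d/(1+c["k1"]*(s@s))
    return np.array(c["xyz"]),Rc(c)@np.array([s[0],s[1],1])
def onz(n,u,v,z,c=None):
    o,d=ray(n,u,v,c); return o+d*(z-o[2])/d[2]
def proj(n,p,c=None):
    c=c or get_calibration(n); f=192/np.tan(np.radians(c["fovy"])/2)
    q=Rc(c).T@(np.array(p)-np.array(c["xyz"])); s=q[:2]/q[2]; s=s*(1+c["k1"]*(s@s))
    return s*f+[c["cx"],c["cy"]]
def snap(n,fn):
    im=grab_frame(n); cv2.imwrite(fn,im[:,:,::-1]); return im
E
python3 - <<'E'
from h import *
print(observe())
a=[]
for n in("scene","side","wrist"):
    c=get_calibration(n);print(n,c)
    a.append(snap(n,f"pics/{n}0.png"))
E
```

```text
{'clock': 0.0, 'qpos': array([ 1.27677627,  0.52200372, -0.03628656,  1.60000457,  0.02120803,
        1.02110272, -0.11280363]), 'qd': array([ 3.65665906e-04, -9.54985295e-04, -3.57256939e-04,  3.06403502e-04,
       -6.04297307e-05,  2.14918766e-03, -2.29599948e-03]), 'joint_efforts': array([ 3.48622561e-03, -9.27117348e+01,  1.98216900e+00, -3.69927371e+01,
        1.81433593e-02,  8.30807170e-03,  4.06058734e-05]), 'position': array([ 0.13858577, -0.60909517,  0.23073384]), 'tool_rot': array([-3.14046441e+00,  1.08367052e-04,  2.23775237e-01]), 'force': array([ 1.38206843, -0.04396167,  0.21524909]), 'moment': array([ 0.01228816,  0.03147476, -0.01236221]), 'finger_force': 0.0, 'grip_width': 0.085345054678986}
scene {'fovy': 51.69419808786656, 'cx': 252.0220907207994, 'cy': 187.06056490106653, 'k1': -0.040590737336197356, 'xyz': array([ 1.00514867, -0.49949826,  0.92806225]), 'rotation': array([-2.46234626,  0.00248422,  0.6537345 ])}
side {'fovy': 57.29988425260188, 'cx': 254.75060682164536, 'cy': 186.21133170217408, 'k1': -0.025512253288356032, 'xyz': array([0.37169601, 0.875729  , 0.62363901]), 'rotation': array([-2.0913946 , -0.01514249, -2.86520198])}
wrist {'fovy': 64.43722410622838, 'cx': 251.93406359272663, 'cy': 193.5656641515432, 'k1': -0.03655550469085792, 'xyz': array([ 0.2190424 , -0.58956313,  0.37383613]), 'rotation': array([ 2.81274879e+00,  1.75140238e-03, -1.34607252e+00])}
```

```bash
python3 - <<'E'
import cv2
for n in("scene","side"):
    cv2.imwrite(f"pics/{n}0b.png",cv2.resize(cv2.imread(f"pics/{n}0.png"),(800,600),interpolation=cv2.INTER_CUBIC))
E
```

```text
(no output)
```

View pics/scene0b.png

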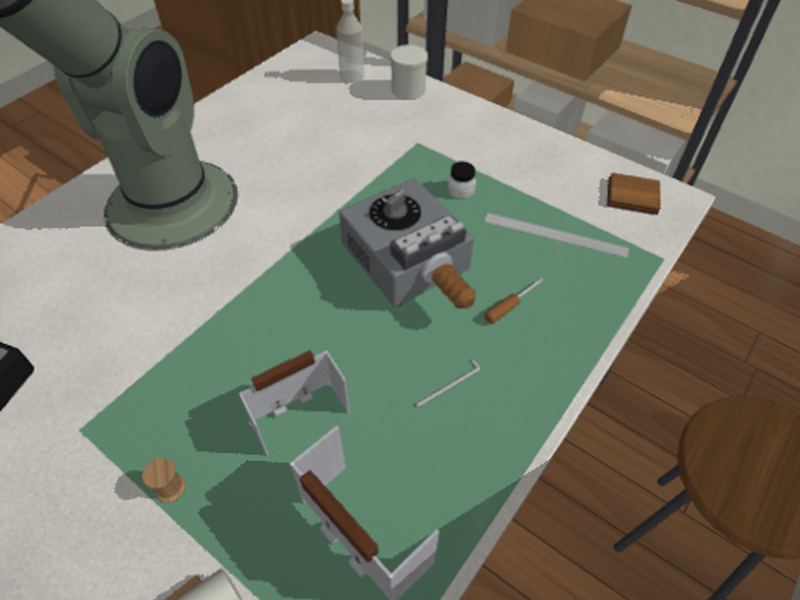

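View pics/side0b.png

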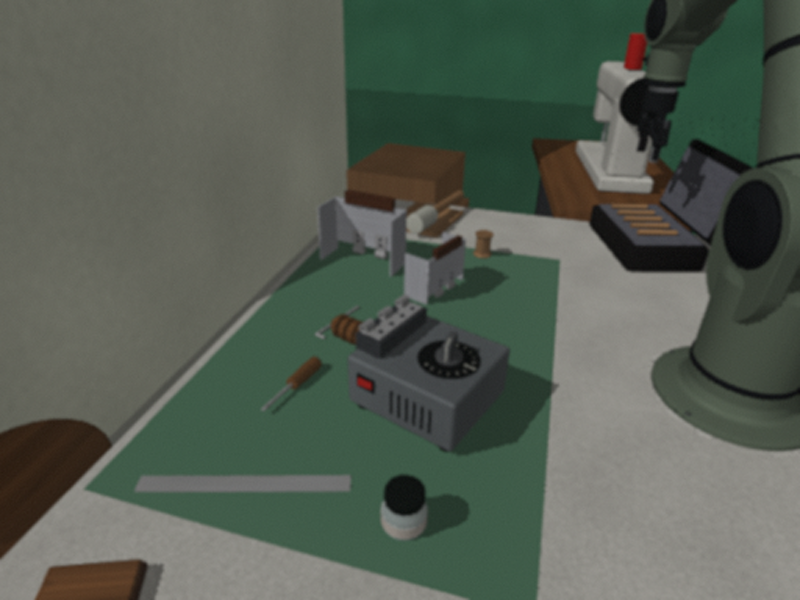

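The scene view shows the machine at (405,240), with its dial at (397,205) and the jar, awl and pin nearby. Two hoods are candidates: A, with its rail at (285,370), and B, with its rail at (338,515). B looks larger, so A is probably the right one. Next I'll measure both rails and take a close crop.

```bash
python3 - <<'E'
from h import *
k=1.5625
for nm,a,b,z in(("A",(255,383),(313,355),.124),("B",(302,477),(375,552),.124)):
    p=[onz("scene",u/k-.3,v/k-.3,z) for u,v in(a,b)]; print(nm,p,np.linalg.norm(p[0]-p[1]))
def crop(n,x,y,w,h,s): 
    return cv2.resize(cv2.imread(f"pics/{n}0.png")[y:y+h,x:x+w],None,fx=s,fy=s,interpolation=cv2.INTER_CUBIC)
cv2.imwrite("pics/c1.png",crop("scene",212,110,100,75,8))
cv2.imwrite("pics/c2.png",crop("scene",145,215,100,75,8))
E
```

```text
A [array([ 0.54856699, -0.24981552,  0.124     ]), array([ 0.58409691, -0.15970337,  0.124     ])] 0.09686369569028488
B [array([ 0.70421818, -0.31492079,  0.124     ]), array([ 0.84367572, -0.33171708,  0.124     ])] 0.14046537637196482
```

View pics/c1.png

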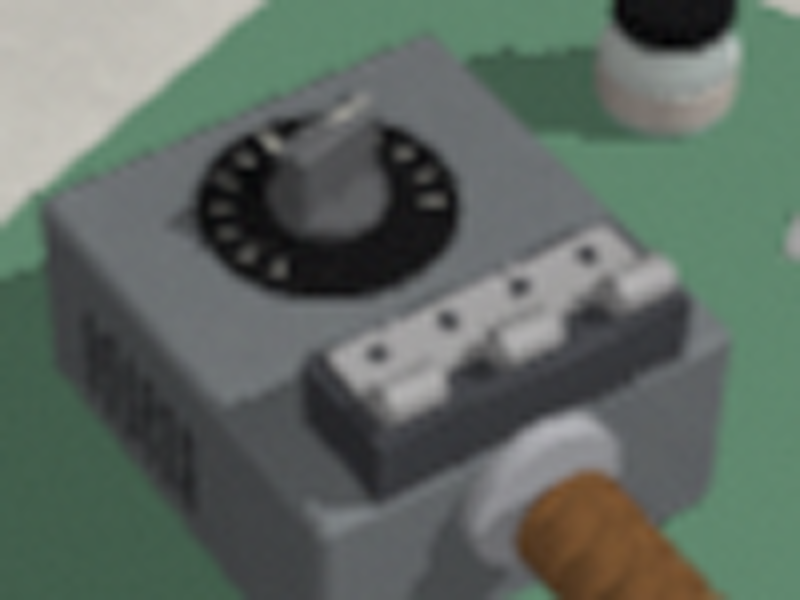

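View pics/c2.png

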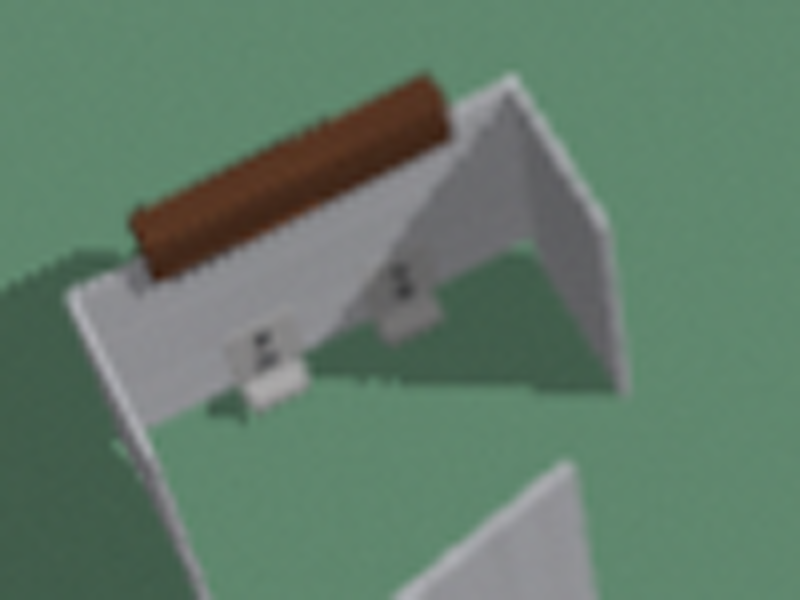

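```bash
cat >> h.py <<'E'
from scipy.optimize import least_squares
def fit(obs,x0):
    """obs: list (cam,cal,u,v,[local xyz]); returns x,y,yaw + residuals px"""
    def f(p):
        r=R.from_euler('z',p[2]).as_matrix()
        return np.concatenate([proj(n,r@np.array(q)+[p[0],p[1],0],c)-[u,v] for n,c,u,v,q in obs])
    s=least_squares(f,x0,loss='soft_l1',x_scale=[.01,.01,.02]); return s.x,f(s.x).reshape(-1,2).round(1)
def loc(p,q): return R.from_euler('z',p[2]).as_matrix()@np.array(q)+[p[0],p[1],0]
E
python3 - <<'E'
from h import *
sc=get_calibration("scene")
def C(x,y,ox,oy): return (x+.5)/8-.5+ox,(y+.5)/8-.5+oy
M=lambda x,y,q:("scene",sc,*C(x,y,212,110),q)
obs=[M(45,205,[-.11,-.09,.105]),M(425,36,[-.11,.09,.105]),M(732,340,[.09,.09,.105]),M(318,525,[.09,-.09,.105]),
 M(690,297,[.09,.066,.135]),M(376,433,[.09,-.066,.135])]
m,r=fit(obs,[.6,.1,.0]); print("machine",m,r.tolist())
H=lambda x,y,q:("scene",sc,*C(x,y,145,215),q)
obs=[H(133,212,[-.007,-.05,.124]),H(427,73,[-.007,.05,.124]),H(445,100,[.007,.05,.124]),H(152,245,[.007,-.05,.124]),
 H(70,293,[0,-.075,.115]),H(514,77,[0,.075,.115]),H(628,393,[.06,.075,.01])]
h,r=fit(obs,[.57,-.2,-.3]); print("hood",h,r.tolist(), loc(h,[0,0,.112]))
# dial pts
ax=loc(m,[-.045,0,0]);print("dial axis",ax, "hinge",m, loc(m,[.0,0,0]))
for n,x,y,z in(("mark",272,140,.106),("pointer",367,98,.14),("ptr",340,115,.145)):
    p=onz("scene",*C(x,y,212,110),z); l=R.from_euler('z',-m[2]).apply(p-ax); print(n,l, "cw angle from -x",np.degrees(np.arctan2(l[1],-l[0])))
print(R.from_euler('xyz',observe()["tool_rot"]).as_matrix())
print(onz("scene",461/1.5625,180/1.5625,.03),onz("scene",163/1.5625,480/1.5625,.03))
E
```

```text
machine [ 0.52120853  0.16954723 -0.34782646] [[-2.0, -1.3], [0.4, -1.6], [0.7, -1.1], [-0.2, 1.4], [0.2, 0.1], [0.0, 2.0]]
hood [ 0.56276495 -0.2036575  -0.38302548] [[-0.9, 0.6], [0.7, -0.1], [1.0, 0.7], [-0.9, 0.9], [-1.0, -0.6], [0.6, -0.8], [0.4, -1.1]] [ 0.56276495 -0.2036575   0.112     ]
dial axis [0.47890332 0.18488571 0.        ] hinge [ 0.52120853  0.16954723 -0.34782646] [0.52120853 0.16954723 0.        ]
mark [-0.04028808  0.00185644  0.106     ] cw angle from -x 2.638280608622474
pointer [-0.00881761  0.02410878  0.14      ] cw angle from -x 69.91036999352538
ptr [-0.00175583  0.00769959  0.145     ] cw angle from -x 77.15382195282675
[[ 9.75062440e-01  2.21930543e-01 -2.69995165e-04]
 [ 2.21930690e-01 -9.75062121e-01  7.92738822e-04]
 [-8.73291014e-05 -8.32890063e-04 -9.99999649e-01]]
[0.48731699 0.41450153 0.03      ] [ 0.5068825  -0.42596517  0.03      ]
```

Hood A has the 100 mm rail, so it's the small one. Its rail runs (133,212)–(440,90) in the crop, and its cheeks point to the lower right. The dial's long mark is at (272,140), and the pointer is about 70° clockwise of it. I'll look at the hood from above on the way to the dial.

```bash
cat >> h.py <<'E'
def go(p,yaw_deg,p0=None,y0=None):
    """deltas from the measured pose (tool down) to p,yaw; in tool units"""
    s=observe(); p0=s["position"] if p0 is None else np.array(p0)
    r0=R.from_euler('xyz',s["tool_rot"]) if y0 is None else R.from_euler('xyz',[np.pi,0,np.radians(y0)])
    r1=R.from_euler('xyz',[np.pi,0,np.radians(yaw_deg)])
    d=r0.inv().apply(np.array(p)-p0)/.5; w=(r0.inv()*r1).as_rotvec()/np.radians(120)
    print("delta",d.round(4),w.round(4),"rows",np.linalg.norm(d)*10,np.degrees(np.linalg.norm(w)*np.radians(120))/8.59)
E
python3 -c "
from h import *
go([.55,-.23,.33],68)"
```

```text
delta [ 0.9706 -0.557  -0.1979] [-4.000e-04 -2.000e-04 -4.598e-01] rows 11.364007421706804 6.423464983295239
```

play_rows(
  deltas=[
    [0.97,-0.557,-0.2,0,0,-0.46,0],
    [0.97,-0.557,-0.2,0,0,-0.46,0],
    [0.97,-0.557,-0.2,0,0,-0.46,0],
    [0.97,-0.557,-0.2,0,0,-0.46,0],
    [0.97,-0.557,-0.2,0,0,-0.46,0],
    [0.97,-0.557,-0.2,0,0,-0.46,0],
    [0.97,-0.557,-0.2,0,0,-0.46,0],
    [0.97,-0.557,-0.2,0,0,-0.46,0],
    [0.97,-0.557,-0.2,0,0,-0.46,0],
    [0.97,-0.557,-0.2,0,0,-0.46,0],
  ],
)

```text
clock: 1.15
position: [0.5015, -0.2742, 0.3197]
tool_rot: [-3.141, 0.0, 1.187]
force: [-0.2, -0.9, 0.3]
grip_width: 0.0854
finger_force: 0.0
```

```bash
python3 -c "
from h import *
s=observe();print(s['clock'],s['position'],s['tool_rot'])
go([.55,-.23,.33],68)"
```

```text
1.15 [ 0.50152649 -0.27419467  0.31967973] [-3.14149484e+00  1.77603712e-04  1.18693945e+00]
delta [ 0.1183  0.0568 -0.0207] [-0.      0.0001  0.0001] rows 1.3280600421626052 0.0015566129115986472
```

play_rows(
  deltas=[
    [0.118,0.057,-0.02,0,0,0,0],
    [0.118,0.057,-0.02,0,0,0,0],
    [0.118,0.057,-0.02,0,0,0,0],
    [0.118,0.057,-0.02,0,0,0,0],
    [0.118,0.057,-0.02,0,0,0,0],
  ],
)

```text
clock: 1.65
position: [0.548, -0.233, 0.3291]
tool_rot: [-3.141, 0.001, 1.185]
force: [0.3, -0.7, -0.1]
grip_width: 0.0854
finger_force: 0.0
```

```bash
python3 - <<'E'
from h import *
import pickle
c=get_calibration("wrist"); im=snap("wrist","pics/w1.png"); pickle.dump(c,open("w1.pkl","wb"))
print(c); h=[.5628,-.2037,-.383]
for q in([0,-.05,.124],[0,.05,.124],[0,0,.112],[.06,.075,.01],[.06,-.075,.01]): print(q,proj("wrist",loc(h,q),c))
cv2.imwrite("pics/w1b.png",cv2.resize(im[:,:,::-1],(800,600),interpolation=cv2.INTER_CUBIC))
go([.47,.15,.33],90)
E
```

```text
{'fovy': 64.43722410622838, 'cx': 251.93406359272663, 'cy': 193.5656641515432, 'k1': -0.03655550469085792, 'xyz': array([ 0.57875949, -0.15470939,  0.47203722]), 'rotation': array([ 2.81299281e+00,  1.47395044e-03, -3.84538311e-01])}
[0, -0.05, 0.124] [255.44530641 179.8181328 ]
[0, 0.05, 0.124] [255.63165899  91.47547649]
[0, 0, 0.112] [255.43744027 136.05929391]
[0.06, 0.075, 0.01] [297.12851843  72.73920752]
[0.06, -0.075, 0.01] [292.93724634 174.75956379]
delta [ 0.651  -0.4327 -0.0019] [-0.0002  0.0003 -0.1841] rows 7.8171776459769 2.571732719504746
```

View pics/w1b.png

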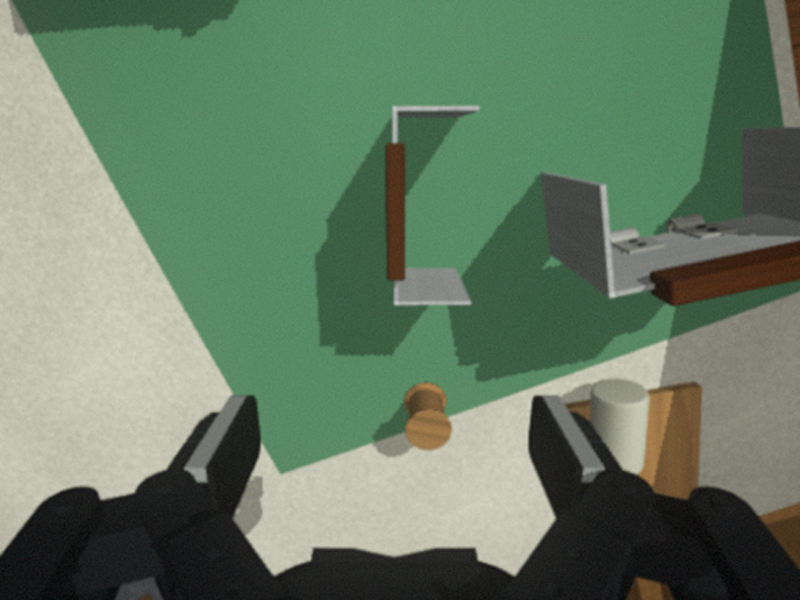

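Seen from above, the small hood's rail runs (395,144)–(396,280) and its cheeks point right. That is 3 mm behind the first fit. Next I'll go over the machine.

play_rows(
  deltas=[
    [0.67,-0.37,0,0,0,-0.18,0],
    [0.67,-0.37,0,0,0,-0.18,0],
    [0.67,-0.37,0,0,0,-0.18,0],
    [0.67,-0.37,0,0,0,-0.18,0],
    [0.67,-0.37,0,0,0,-0.18,0],
    [0.67,-0.37,0,0,0,-0.18,0],
    [0.67,-0.37,0,0,0,-0.18,0],
    [0.67,-0.37,0,0,0,-0.18,0],
    [0.67,-0.37,0,0,0,-0.18,0],
    [0.67,-0.37,0,0,0,-0.18,0],
  ],
)

```text
clock: 2.7
position: [0.5028, 0.1477, 0.3293]
tool_rot: [3.142, 0.0, 1.564]
force: [0.0, -1.1, 0.5]
grip_width: 0.0856
finger_force: 0.0
```

```bash
python3 - <<'E'
from h import *
import pickle
s=observe(); print(s["clock"],s["position"],s["tool_rot"])
c=get_calibration("wrist"); im=snap("wrist","pics/w2.png"); pickle.dump(c,open("w2.pkl","wb"))
m=[.5212,.1695,-.3478]
for q in([-.045,0,.134],[.08,0,.135],[-.11,-.09,.105],[-.11,.09,.105],[.09,.09,.105],[.09,-.09,.105],[.09,-.066,.135],[.09,.066,.135]): print(q,proj("wrist",loc(m,q),c))
cv2.imwrite("pics/w2b.png",cv2.resize(im[40:240,140:400,::-1],(780,600),interpolation=cv2.INTER_CUBIC))
E
```

```text
2.7 [0.50277264 0.14772856 0.32926475] [3.14157045e+00 4.42992941e-04 1.56419386e+00]
[-0.045, 0, 0.134] [230.78642205 135.42541535]
[0.08, 0, 0.135] [334.37048171 172.54734296]
[-0.11, -0.09, 0.105] [161.04906566 182.57866314]
[-0.11, 0.09, 0.105] [202.12317843  33.73118427]
[0.09, 0.09, 0.105] [367.53905708  98.00497171]
[0.09, -0.09, 0.105] [307.28959555 230.89696107]
[0.09, -0.066, 0.135] [319.22993388 224.8250205 ]
[0.09, 0.066, 0.135] [367.72464558 120.2713005 ]
```

View pics/w2b.png

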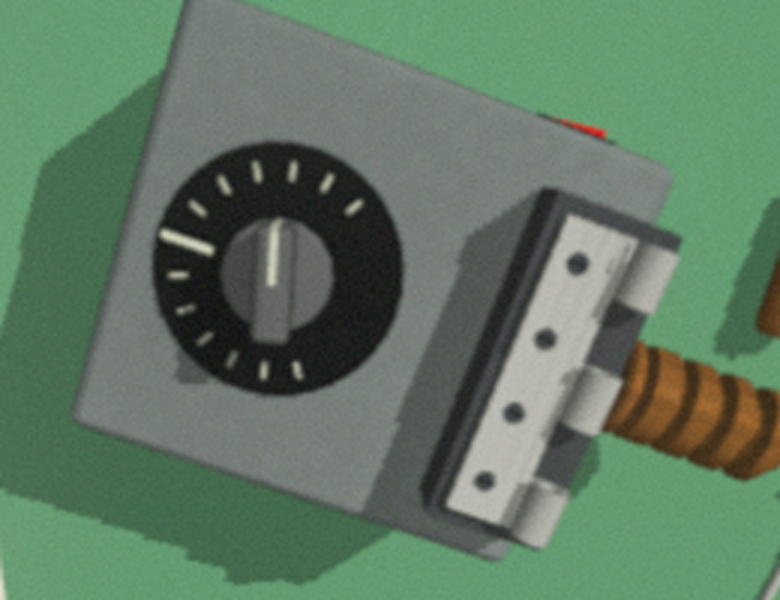

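The top view shows the dial centre at (278,268) in the crop, the long mark at (187,241) and the pointer straight up at (273,230). The knuckles are at (648,275), (592,400) and (540,512). Next: fit the machine's pose and the hinge's x.

```bash
python3 - <<'E'
from h import *
import pickle
c=pickle.load(open("w2.pkl","rb")); C=lambda x,y:((x+.5)/3-.5+140,(y+.5)/3-.5+40)
M=lambda x,y,q:("wrist",c,*C(x,y),q)
obs=[M(75,418,[-.11,-.09,.105]),M(497,560,[.09,-.09,.105]),M(673,172,[.09,.09,.105]),M(278,268,[-.045,0,.105]),
 M(682,238,[.09,.066,.135]),M(549,187,[.04,.066,.135]),M(422,503,[.04,-.066,.135])]
m,r=fit(obs,[.52,.17,-.35]); print("machine wrist",m,r.tolist())
sc=get_calibration("scene")
S=lambda x,y,q:("scene",sc,(x+.5)/8-.5+212,(y+.5)/8-.5+110,q)
obs2=[S(45,205,[-.11,-.09,.105]),S(425,36,[-.11,.09,.105]),S(732,340,[.09,.09,.105]),S(318,525,[.09,-.09,.105]),S(690,297,[.09,.066,.135]),S(376,433,[.09,-.066,.135]),S(328,205,[-.045,0,.105])]
m2,r=fit(obs+obs2,m); print("both",m2,r.tolist())
L=lambda x,y,z,m=m: R.from_euler('z',-m[2]).apply(onz("wrist",*C(x,y),z,c)-[m[0],m[1],0])
for x,y in((680,250),(652,313),(622,380),(598,435),(568,489),(543,548)): print("kn front",(L(x,y,.1453)*1e3).round(1))
p=L(273,222,.145);q=L(271,283,.145); d=p-q; print("pointer",np.degrees(np.arctan2(d[1],-d[0])),p,q)
p=L(162,234,.105);print("mark",np.degrees(np.arctan2(p[1],-.045-p[0])))
for mm in(m,m2): print("dial",loc(mm,[-.045,0,0]))
E
```

```text
machine wrist [ 0.51994938  0.17254979 -0.35712904] [[-5.3, 0.3], [0.3, 2.8], [3.1, -0.8], [-0.9, 0.1], [0.1, -0.7], [2.5, -0.4], [-1.0, 2.4]]
both [ 0.52003158  0.17238931 -0.35650719] [[-5.2, 0.5], [0.4, 2.9], [3.1, -0.7], [-0.9, 0.2], [0.1, -0.6], [2.6, -0.3], [-0.9, 2.6], [-1.5, -2.2], [1.1, -2.2], [0.8, -1.6], [-0.3, 0.6], [0.3, -0.4], [-0.1, 1.2], [0.0, -0.7]]
kn front [ 87.6  60.9 145.3]
kn front [ 88.1  37.3 145.3]
kn front [ 88.7  11.2 145.3]
kn front [ 89.5 -11.1 145.3]
kn front [ 88.  -34.7 145.3]
kn front [ 89.2 -60.5 145.3]
pointer 73.01364302133288 [-0.05002152  0.02022146  0.145     ] [-4.38483514e-02  1.27440070e-05  1.45000000e-01]
mark -3.2898232750268255
dial [0.47778869 0.18828115 0.        ]
dial [0.47786111 0.18809446 0.        ]
```

play_rows(
  deltas=[
    [0.081,-0.05,0.04,0,0,0.013,0],
    [0.081,-0.05,0.13,0,0,0.013,0],
    [0.081,-0.05,0.22,0,0,0.013,0],
    [0.081,-0.05,0.31,0,0,0.013,0],
    [0.081,-0.05,0.38,0,0,0.013,0],
    [0.081,-0.05,0.42,0,0,0.013,0],
    [0.081,-0.05,0.42,0,0,0.013,0],
    [0.081,-0.05,0.42,0,0,0.013,0.3],
    [0.081,-0.05,0.42,0,0,0.013,0.5],
    [0.081,-0.05,0.42,0,0,0.013,0.6],
  ],
  newtons=40,
)

```text
clock: 3.75
position: [0.4789, 0.1887, 0.1206]
tool_rot: [3.14, -0.001, 1.536]
force: [0.5, -0.6, 0.7]
grip_width: 0.0441
finger_force: 0.0
```

play_rows(
  deltas=[
    [0,0,0,0,0,0,0.8],
    [0,0,0,0,0,0,1],
    [0,0,0,0,0,0,1],
    [0,0,0,0,0,0,1],
    [0,0,0,0,0,0,1],
  ],
)

```text
clock: 4.25
position: [0.4795, 0.1892, 0.1202]
tool_rot: [3.139, -0.001, 1.537]
force: [6.4, -0.4, 4.9]
grip_width: 0.0133
finger_force: 44.1
```

play_rows(
  deltas=[
    [0,0,0,0,0,-0.06,1],
    [0,0,0,0,0,-0.12,1],
    [0,0,0,0,0,-0.18,1],
    [0,0,0,0,0,-0.24,1],
    [0,0,0,0,0,-0.3,1],
    [0,0,0,0,0,-0.36,1],
    [0,0,0,0,0,-0.42,1],
    [0,0,0,0,0,-0.48,1],
    [0,0,0,0,0,-0.54,1],
    [0,0,0,0,0,-0.61,1],
  ],
)

```text
clock: 5.25
position: [0.4761, 0.1866, 0.1199]
tool_rot: [-3.135, -0.001, 2.819]
force: [-24.4, -18.3, 39.3]
grip_width: 0.0134
finger_force: 48.9
```

play_rows(
  deltas=[
    [0,0,0,0,0,0,1],
    [0,0,0,0,0,0,1],
    [0,0,0,0,0,0,0.6],
    [0,0,0,0,0,0,0.3],
    [0,0,0,0,0,0,0],
    [0,0,0,0,0,0,0],
    [0,0,-0.08,0,0,0,0],
    [0,0,-0.18,0,0,0,0],
    [0,0,-0.28,0,0,0,0],
    [0,0,-0.38,0,0,0,0],
  ],
)

```text
clock: 6.25
position: [0.4776, 0.189, 0.3113]
tool_rot: [3.141, -0.0, 2.815]
force: [1.0, 0.7, -0.7]
grip_width: 0.0853
finger_force: 0.0
```

```bash
python3 - <<'E'
from h import *
import pickle
s=observe(); print(s["clock"],s["position"],s["tool_rot"])
c=get_calibration("wrist"); im=snap("wrist","pics/w3.png"); pickle.dump(c,open("w3.pkl","wb"))
p=proj("wrist",[.479,.188,.135],c).astype(int);print(p)
x,y=np.clip(p-[80,60],0,[352,264]);print("off",x,y)
cv2.imwrite("pics/w3b.png",cv2.resize(im[y:y+120,x:x+160,::-1],(800,600),interpolation=cv2.INTER_CUBIC))
E
```

```text
6.25 [0.47764175 0.18898624 0.31133265] [ 3.14141280e+00 -3.94719932e-04  2.81519195e+00]
[250 173]
off 170 113
```

View pics/w3b.png

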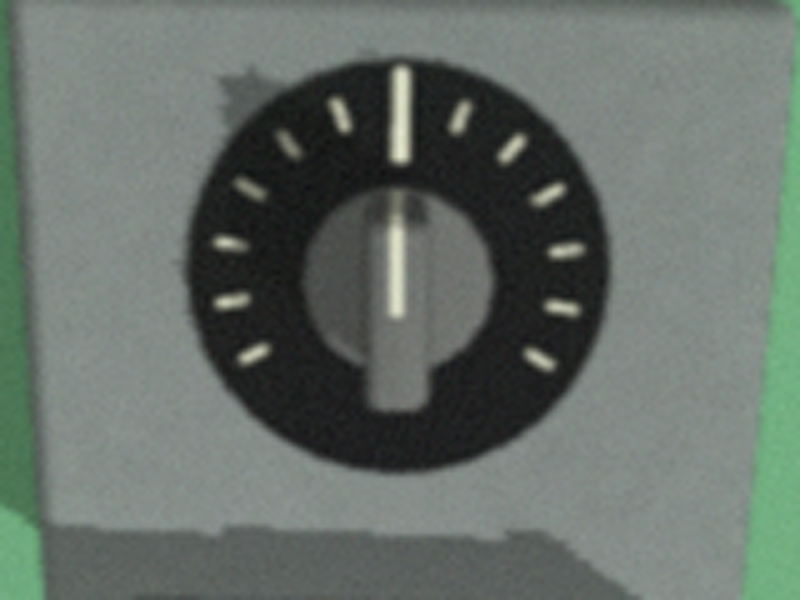

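The dial's pointer, (397,200)–(397,318), lines up with the long mark at (401,115), so the dial is at 0. Next I'll refine the hood and machine poses for the grasp.

```bash
python3 - <<'E'
from h import *
import pickle
c1,c2,c3=[pickle.load(open(f"w{i}.pkl","rb")) for i in(1,2,3)]
C=lambda x,y:((x+.5)/3-.5+140,(y+.5)/3-.5+40)
D=lambda x,y:((x+.5)/5-.5+170,(y+.5)/5-.5+113)
M=lambda x,y,q:("w",c2,*C(x,y),q)
N=lambda x,y,q:("w",c3,*D(x,y),q)
hx=.0808
kn=[M(x,y,[hx+.0077,yy,.1453]) for x,y,yy in((680,250,.059),(652,313,.037),(622,380,.011),(598,435,-.011),(568,489,-.037),(543,548,-.059))]
print("c3 dial", onz("w",*D(398,265),.105,c3))
obs=[M(278,268,[-.045,0,.105]),M(682,238,[.09,.066,.135]),N(398,265,[-.045,0,.105]),N(402,67,[-.0875,0,.105])]+kn
m,r=fit(obs,[.52,.17,-.35]); print("machine",m,r.tolist()); print("hinge",loc(m,[hx,0,0]),"dial",loc(m,[-.045,0,0]))
k=1.5625; H=lambda x,y,q:("w",c1,(x+.5)/k-.5,(y+.5)/k-.5,q)
h,r=fit([H(386,144,[-.007,.05,.124]),H(405,144,[.007,.05,.124]),H(405,280,[.007,-.05,.124]),H(387,280,[-.007,-.05,.124]),H(393,107,[0,.075,.115]),H(396,304,[0,-.075,.115]),H(479,108,[.06,.075,.107]),H(471,304,[.06,-.075,.107])],[.56,-.2,-.38])
print("hood wrist",h,r.tolist())
go([.5605,-.2026,.31],90+np.degrees(h[2]))
E
```

```text
c3 dial [0.47686044 0.18720859 0.105     ]
machine [ 0.51983285  0.17214916 -0.34944295] [[-1.1, 0.7], [-0.2, -1.1], [0.5, 0.5], [0.5, 3.5], [-0.3, 1.6], [0.0, 0.1], [-0.2, -0.2], [-0.6, -0.5], [-0.1, 1.8], [0.5, -1.3]]
hinge [0.59574959 0.14448531 0.        ] dial [0.47755249 0.18755602 0.        ]
hood wrist [ 0.56010087 -0.20270994 -0.37579565] [[-0.6, -0.4], [0.1, -0.5], [0.2, 0.8], [-0.1, 0.9], [1.1, -0.7], [0.2, 2.8], [-0.2, -1.2], [-0.5, 0.3]]
delta [-0.4058 -0.6937  0.0156] [4.100e-03 1.000e-04 7.737e-01] rows 8.038416846869223 10.80863909475181
```

play_rows(
  deltas=[
    [-0.405,-0.694,0.015,0.004,0,0.774,0],
    [-0.405,-0.694,0.015,0.004,0,0.774,0],
    [-0.405,-0.694,0.015,0.004,0,0.774,0],
    [-0.405,-0.694,0.015,0.004,0,0.774,0],
    [-0.405,-0.694,0.015,0.004,0,0.774,0],
    [-0.405,-0.694,0.015,0.004,0,0.774,0],
    [-0.405,-0.694,0.015,0.004,0,0.774,0],
    [-0.405,-0.694,0.015,0.004,0,0.774,0],
    [-0.405,-0.694,0.015,0.004,0,0.774,0],
    [-0.405,-0.694,0.015,0.004,0,0.774,0],
  ],
)

```text
clock: 7.3
position: [0.5583, -0.2064, 0.3011]
tool_rot: [-3.136, 0.004, 1.306]
force: [-0.2, 0.7, -0.4]
grip_width: 0.0856
finger_force: 0.0
```

```bash
python3 -c "
from h import *
s=observe();print(s['position'],s['tool_rot'],s['qpos'])
go([.5603,-.2027,.30],68.5)
go([.5603,-.2027,.093],68.5)"
```

```text
[ 0.55828152 -0.20639502  0.30106459] [-3.13566393  0.00448293  1.30584178] [ 0.66821923  0.46619596 -0.60270206  1.56874836  0.2807086   1.20030244
 -0.25364155]
delta [0.0082 0.002  0.0021] [-0.0027  0.0023  0.0527] rows 0.08685802989640354 0.7372272808963166
delta [0.0101 0.0044 0.4161] [-0.0027  0.0023  0.0527] rows 4.162143767439749 0.7372272808963166
```

play_rows(
  deltas=[
    [0.009,0.003,0.02,-0.003,0.002,0.053,0],
    [0.01,0.004,0.11,-0.003,0.002,0.053,0],
    [0.01,0.004,0.2,-0.003,0.002,0.053,0],
    [0.01,0.004,0.29,-0.003,0.002,0.053,0],
    [0.01,0.004,0.36,-0.003,0.002,0.053,0],
    [0.01,0.004,0.414,-0.003,0.002,0.053,0],
    [0.01,0.004,0.414,-0.003,0.002,0.053,0],
    [0.01,0.004,0.414,-0.003,0.002,0.053,0.3],
    [0.01,0.004,0.414,-0.003,0.002,0.053,0.5],
    [0.01,0.004,0.414,-0.003,0.002,0.053,0.6],
  ],
  newtons=60,
)

```text
clock: 8.3
position: [0.561, -0.2014, 0.0963]
tool_rot: [3.138, 0.001, 1.203]
force: [0.1, -0.3, 0.6]
grip_width: 0.0437
finger_force: 0.0
```

play_rows(
  deltas=[
    [0,0,0,0,0,0,0.7],
    [0,0,0,0,0,0,0.8],
    [0,0,0,0,0,0,1],
    [0,0,0,0,0,0,1],
    [0,0,0,0,0,0,1],
    [0,0,0,0,0,0,1],
  ],
)

```text
clock: 8.9
position: [0.5608, -0.2014, 0.0954]
tool_rot: [3.139, 0.001, 1.203]
force: [1.0, -0.2, 7.2]
grip_width: 0.0134
finger_force: 58.8
```

```bash
python3 -c "
from h import *
s=observe();print(s['clock'],s['position'],s['tool_rot'],s['force'],s['moment'],s['grip_width'])"
```

```text
8.9 [ 0.56083185 -0.20138654  0.09543187] [3.13880117e+00 7.86311131e-04 1.20314525e+00] [ 0.98596079 -0.19596942  7.17917367] [-0.10591931 -0.06976591 -0.23160628] 0.013352521289241484
```

play_rows(
  deltas=[
    [0,0,-0.03,0,0,0,1],
    [0,0,-0.09,0,0,0,1],
    [0,0,-0.17,0,0,0,1],
    [0,0,-0.25,0,0,0,1],
    [0,0,-0.33,0,0,0,1],
    [0,0,-0.39,0,0,0,1],
    [0,0,-0.42,0,0,0,1],
    [0,0,-0.42,0,0,0,1],
  ],
)

```text
clock: 9.7
position: [0.5605, -0.2007, 0.3075]
tool_rot: [3.137, 0.001, 1.204]
force: [-0.1, 0.0, -3.5]
grip_width: 0.0132
finger_force: 59.1
```

```bash
python3 -c "
from h import *
s=observe();print(s['clock'],s['position'],s['tool_rot'],s['force'],s['moment'],s['grip_width'],s['finger_force'])
go([.6009,.1442,.305],70)"
```

```text
9.7 [ 0.56053271 -0.20074499  0.30749892] [3.13687978e+00 7.51148180e-04 1.20370946e+00] [-0.07664693  0.02204106 -3.51976985] [-0.05127438  0.03201443 -0.019124  ] 0.013222275008139673 59.08240020275116
delta [ 0.6729 -0.1723  0.0037] [ 0.0022  0.0004 -0.0086] rows 6.946158845252288 0.12433315454377124
```

play_rows(
  deltas=[
    [0.05,-0.013,0,0.001,0,-0.001,1],
    [0.13,-0.033,0,0.001,0,-0.002,1],
    [0.22,-0.056,0,0.001,0,-0.004,1],
    [0.31,-0.079,0,0.001,0,-0.005,1],
    [0.4,-0.102,0,0.001,0,-0.006,1],
    [0.49,-0.125,0.002,0.001,0,-0.008,1],
    [0.57,-0.146,0.002,0.001,0,-0.009,1],
    [0.63,-0.161,0.003,0.001,0,-0.009,1],
    [0.66,-0.169,0.004,0.001,0,-0.009,1],
    [0.673,-0.172,0.004,0.001,0,-0.009,1],
  ],
)

```text
clock: 10.7
position: [0.6, 0.1454, 0.3014]
tool_rot: [-3.139, 0.001, 1.224]
force: [0.3, -0.1, -4.5]
grip_width: 0.013
finger_force: 59.0
```

play_rows(
  deltas=[
    [0,0,0,0,0,0,1],
    [0,0,0,0,0,0,1],
  ],
)

```text
clock: 10.9
position: [0.6008, 0.1424, 0.3021]
tool_rot: [-3.141, 0.002, 1.221]
force: [0.3, -0.8, -3.4]
grip_width: 0.0128
finger_force: 59.0
```

```bash
python3 - <<'E'
from h import *
import pickle
s=observe();print(s['clock'],s['position'],s['tool_rot'],s['force'],s['moment'],s['grip_width'])
c=get_calibration("wrist"); im=snap("wrist","pics/w4.png"); pickle.dump(c,open("w4.pkl","wb"))
sc=snap("scene","pics/s4.png"); sd=snap("side","pics/sd4.png")
p=s['position']; yaw=s['tool_rot'][2]-np.pi/2
h=[p[0],p[1],yaw]; dz=p[2]-.0954
for q in([0,.05,.124],[0,.075,.115],[0,0,.112]): print("wrist",proj("wrist",loc(h,q)+[0,0,dz],c))
for n in("scene","side"): print(n,[proj(n,loc(h,q)+[0,0,dz]).round(0) for q in([0,-.05,.124],[0,.05,.124],[0,.034,.008],[0,-.034,.008])], proj(n,[.5957,.1445,.143]).round(0))
a=cv2.resize(im[0:200,150:350,::-1],(600,600),interpolation=cv2.INTER_CUBIC)
cv2.imwrite("pics/w4b.png",a)
E
```

```text
10.9 [0.60075033 0.14238995 0.30211162] [-3.14086978e+00  1.73280611e-03  1.22080341e+00] [ 0.25744875 -0.84928301 -3.35564227] [ 0.01955121 -0.01577836  0.01731015] 0.012826998296949764
wrist [254.62306793 181.9052256 ]
wrist [254.70199726 114.50058677]
wrist [254.05891435 274.01657407]
scene [array([264., 105.]), array([299.,  91.]), array([290., 128.]), array([269., 138.])] [277. 151.]
side [array([257., 125.]), array([230., 137.]), array([235., 180.]), array([252., 170.])] [246. 200.]
```

View pics/w4b.png

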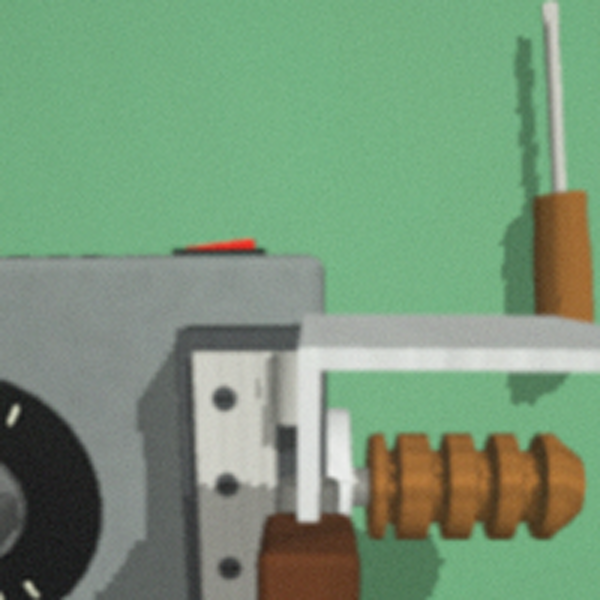

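The wrist view shows the hood held upright. The rail end's top edge is at (309,547), where predicted, and the left fixed knuckle ends at (287,352) and (287,425). I'll check the machine's pose in this same picture.

```bash
python3 - <<'E'
from h import *
import pickle
c=pickle.load(open("w4.pkl","rb"));m=[.51983,.17215,-.3494]
P=lambda q:((proj("w",loc(m,q),c)-[150,0]+.5)*3-.5).round(0)
for n,q in(("kn L out",[.0808,.059,.151]),("kn L in",[.0808,.037,.151]),("kn M out",[.0808,.011,.151]),("block RL",[.04,.066,.135]),("block FL",[.09,.066,.135]),("leaf end",[.06,.059,.139]),("dial c",[-.045,0,.105]),("housing FL",[.09,.09,.105])): print(n,P(q))
L=lambda x,y,z:(R.from_euler('z',-m[2]).apply(onz("w",(x+.5)/3-.5+150,(y+.5)/3-.5,z,c)-[m[0],m[1],0])*1e3).round(1)
print("kn out",L(288,352,.151),"kn in",L(288,425,.151),"knM",L(290,483,.151),"blk",L(180,328,.135),"leaf",L(193,351,.139))
go([.6010,.1440,.2454],70)
E
python3 - <<'E'
import cv2
a=cv2.resize(cv2.imread("pics/s4.png")[75:195,215:335],(600,600),interpolation=cv2.INTER_CUBIC)
cv2.imwrite("pics/s4b.png",a)
E
```

```text
kn L out [294. 354.]
kn L in [294. 424.]
kn M out [294. 503.]
block RL [170. 328.]
block FL [322. 328.]
leaf end [231. 351.]
dial c [-31. 502.]
housing FL [322. 253.]
kn out [ 79.   59.6 151. ] kn in [ 78.9  36.7 151. ] knM [ 79.4  17.6 151. ] blk [ 43.2  66.  135. ] leaf [ 47.7  58.9 139. ]
delta [ 0.0029 -0.0005  0.114 ] [-0.0002  0.0006 -0.0005] rows 1.140299384791477 0.011468655506036143
```

View pics/s4b.png

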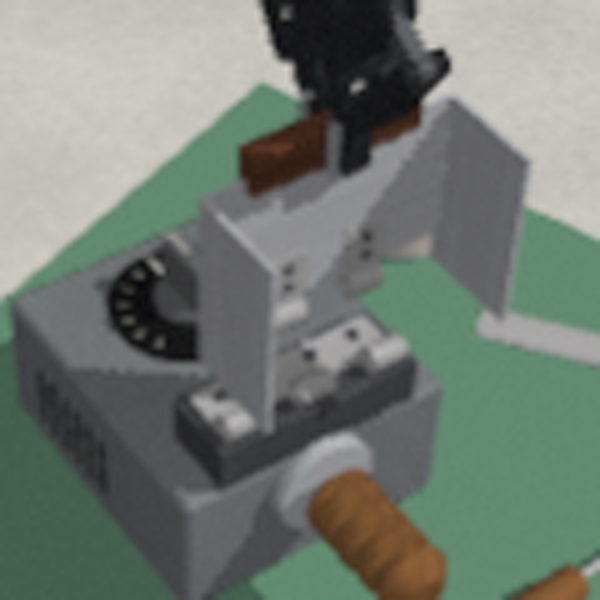

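The scene view shows the hood square above the three knuckles, with nothing in the way. I'll lower it.

play_rows(
  deltas=[
    [0.002,0,0.02,0,0,0,1],
    [0.002,0,0.05,0,0,0,1],
    [0.002,0,0.08,0,0,0,1],
    [0.002,0,0.095,0,0,0,1],
    [0.002,0,0.1,0,0,0,1],
    [0.002,0,0.105,0,0,0,1],
    [0.002,0,0.111,0,0,0,1],
    [0.002,0,0.117,0,0,0,1],
    [0.002,0,0.123,0,0,0,1],
    [0.002,0,0.123,0,0,0,1],
  ],
)

```text
clock: 12.05
position: [0.6008, 0.1449, 0.2406]
tool_rot: [-3.141, 0.001, 1.222]
force: [0.0, -0.4, -3.8]
grip_width: 0.013
finger_force: 59.0
```

```bash
python3 -c "
from h import *
s=observe();print(s['clock'],s['position'],s['tool_rot'],s['force'],s['moment'],s['grip_width'])
go([.6007,.1436,.2314],70)"
```

```text
12.05 [0.60080371 0.14492162 0.24057646] [-3.14063588e+00  1.02628635e-03  1.22241007e+00] [ 0.04901453 -0.36749582 -3.75285274] [0.05662448 0.0122676  0.02560341] 0.012970423074662597
delta [-0.0025  0.0007  0.0184] [-0.0005  0.0005  0.0003] rows 0.18543440411649226 0.010397276659736887
```

play_rows(
  deltas=[
    [-0.0025,0,0,0,0,0,1],
    [-0.0025,0,0.004,0,0,0,1],
    [-0.0025,0,0.008,0,0,0,1],
    [-0.0025,0,0.012,0,0,0,1],
    [-0.0025,0,0.015,0,0,0,1],
    [-0.0025,0,0.017,0,0,0,1],
    [-0.0025,0,0.019,0,0,0,1],
    [-0.0025,0,0.019,0,0,0,1],
  ],
)

```text
clock: 12.85
position: [0.6004, 0.1438, 0.2313]
tool_rot: [-3.141, 0.001, 1.222]
force: [-0.2, 0.9, -2.8]
grip_width: 0.0131
finger_force: 59.0
```

```bash
python3 -c "
from h import *
s=observe();print(s['clock'],s['position'],s['tool_rot'],s['force'],s['moment'],s['grip_width'])"
```

```text
12.85 [0.60043969 0.14383506 0.23127035] [-3.14079503e+00  8.43872102e-04  1.22246248e+00] [-0.2375504   0.87023341 -2.82060288] [ 0.03813111  0.06280197 -0.01776901] 0.013107057381266841
```

play_rows(
  deltas=[
    [0,0,0.001,0,0,0,1],
    [0,0,0.002,0,0,0,1],
    [0,0,0.002,0,0,0,1],
    [0,0,0.002,0,0,0,1],
  ],
)

```text
clock: 13.25
position: [0.6005, 0.1438, 0.2305]
tool_rot: [-3.141, 0.001, 1.222]
force: [0.3, -0.7, -1.9]
grip_width: 0.0134
finger_force: 59.2
```

play_rows(
  deltas=[
    [0,0,0.001,0,0,0,1],
    [0,0,0.001,0,0,0,1],
    [0,0,0.001,0,0,0,1],
  ],
)

```text
clock: 13.55
position: [0.6007, 0.1439, 0.2304]
tool_rot: [-3.142, 0.0, 1.222]
force: [-1.1, -1.4, 5.7]
grip_width: 0.0129
finger_force: 60.2
```

Contact came at exactly the expected height, TCP z 0.2304. Now I'll ease off and push back lightly against the leaf edge.

play_rows(
  deltas=[
    [0,0,-0.0007,0,0,0,1],
    [0,-0.002,-0.0007,0,0,0,1],
    [0,-0.004,-0.0007,0,0,0,1],
    [0,-0.006,-0.0007,0,0,0,1],
    [0,-0.006,-0.0007,0,0,0,1],
    [0,-0.006,-0.0007,0,0,0,1],
  ],
)

```text
clock: 14.15
position: [0.5978, 0.1448, 0.2304]
tool_rot: [-3.141, 0.001, 1.222]
force: [3.2, -2.1, 3.4]
grip_width: 0.013
finger_force: 60.1
```

play_rows(
  deltas=[
    [0,-0.001,0,0,0,0,1],
    [0,-0.002,0,0,0,0,1],
    [0,-0.002,0,0,0,0,1],
    [0,-0.002,0,0,0,0,1],
  ],
)

```text
clock: 14.55
position: [0.5969, 0.1452, 0.2304]
tool_rot: [-3.141, 0.001, 1.222]
force: [4.9, -2.2, 4.9]
grip_width: 0.0128
finger_force: 60.5
```

play_rows(
  deltas=[
    [0,0,-0.0004,0,0,0,1],
    [0,-0.001,-0.0004,0,0,0,1],
    [0,-0.001,-0.0004,0,0,0,1],
    [0,-0.001,-0.0004,0,0,0,1],
  ],
)

```text
clock: 14.95
position: [0.5963, 0.1453, 0.2304]
tool_rot: [-3.141, 0.001, 1.222]
force: [4.4, -1.3, 2.8]
grip_width: 0.0129
finger_force: 60.4
```

play_rows(
  deltas=[
    [0,-0.001,0,0,0,0,1],
    [0,-0.001,0,0,0,0,1],
    [0,-0.001,0,0,0,0,1],
  ],
)

```text
clock: 15.25
position: [0.596, 0.1454, 0.2304]
tool_rot: [-3.141, 0.001, 1.222]
force: [6.3, -1.5, 1.9]
grip_width: 0.0129
finger_force: 60.5
```

play_rows(
  deltas=[
    [0,-0.001,0,0,0,0,1],
    [0,-0.001,0,0,0,0,1],
    [0,-0.001,0,0,0,0,1],
  ],
)

```text
clock: 15.55
position: [0.5957, 0.1455, 0.2304]
tool_rot: [3.142, 0.001, 1.222]
force: [6.1, -1.7, 1.6]
grip_width: 0.0128
finger_force: 60.6
```

```bash
python3 - <<'E'
from h import *
s=observe();print(s['clock'],s['position'],s['tool_rot'],s['force'],s['moment'],s['grip_width'])
im=snap("scene","pics/s5.png"); sd=snap("side","pics/sd5.png"); w=snap("wrist","pics/w5.png")
a=cv2.resize(im[105:185,215:315,::-1],(800,640)[:2],interpolation=cv2.INTER_CUBIC)[:600]
cv2.imwrite("pics/s5b.png",a)
E
```

```text
15.55 [0.59568581 0.14550418 0.23039299] [3.14155906e+00 6.11580341e-04 1.22228963e+00] [ 6.06201507 -1.66234773  1.56619155] [-0.6077538  -2.20566133  0.08075907] 0.012765479022490736
```

View pics/s5b.png

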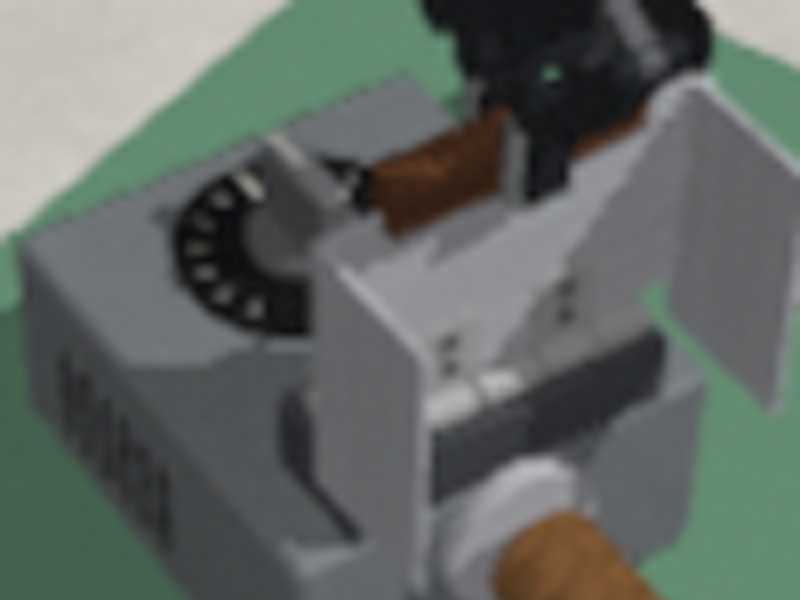

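The hood's knuckles now sit in one straight row with the fixed ones, at (455,400) to (500,385) and on. The edge contact is about 6 N. I'll relax slightly, let it settle, and hand in.

play_rows(
  deltas=[
    [0,0.0005,0,0,0,0,1],
    [0,0.0005,0,0,0,0,1],
    [0,0.0005,0,0,0,0,1],
    [0,0.0005,0,0,0,0,1],
    [0,0.0005,0,0,0,0,1],
    [0,0.0005,0,0,0,0,1],
  ],
)

```text
clock: 16.3
position: [0.5959, 0.1454, 0.2304]
tool_rot: [-3.142, 0.001, 1.222]
force: [6.2, -1.9, 1.5]
grip_width: 0.0129
finger_force: 60.5
```

```bash
python3 - <<'E'
from h import *
s=observe();print(s['clock'],s['position'],s['tool_rot'],s['force'],s['finger_force'])
f=np.array(s['force'])+[0,0,3.5]
if np.linalg.norm(f)<14 and s['finger_force']>10: print(job_done())
E
```

```text
16.3 [0.59587204 0.14544686 0.23040678] [-3.14152455e+00  6.47814537e-04  1.22235008e+00] [ 6.23580462 -1.92781214  1.47903383] 60.48228442668915
the job is handed in; nothing more can be done
None
```

I handed the job in at 16.3 s: the dial is at the long mark and the small hood is held upright on the hinge with its knuckles in the gaps, pressing on the machine with about 8 N; the hand-in gave no pass/fail result.

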